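Seat the carrier, tuck the contact strip under the leaf and hold it pressed

TASK

Load the test fixture: seat the black circuit-board carrier fully down on the two pegs of the sprung bed and let go of it; then take the steel contact strip by its rib, lay it along the top of the carrier and slide its front edge about 15 mm under the hinged keeper leaf, without lifting the leaf. Press the strip down flat so that the bed goes down to its stop, and finish still gripping the strip by its rib and holding it pressed down. Leave the other things on the bench where they are.

Things in the scene. Friction and masses are not known exactly. Their poses are not given: they have to be found in the camera images.
- fixture: steel test fixture, fixed to the table but standing elsewhere and turned each time. Base plate 240 (x) x 160 (y) x 20 mm. Origin: centre of the base plate's underside; x runs from its front (robot side) to the hinge block at its far end, z up. Sprung bed in the middle, hinged keeper leaf at the far end. Hinge block and cheeks: x 90 to 116, up to 78 above the table. Four guide posts, up to 53 above the table, at x -55 and 68, y -62 and 62.
- seat (a point): centre of the top face of the fixture's sprung bed, midway between its two pegs (fixture x 0, y 0, 40 mm above the table with the bed up); axes parallel to the fixture's, moves with the bed. Bed 142 x 142 mm. Pegs: upright, diameter 8, height 11 with tapered top 3 mm, at x -36 and +36, y 0. The bed stays up under the carrier's and strip's weight; pressing it from its top to its stop takes about 3 to 8 N more, after which it is rigid
- bed (a joint): how far the bed has been pressed down, m: 0 = up, 0.006 = on its stop; springs push it back up
- leaf_edge (a point): middle of the lower front edge of the keeper leaf, a light steel flap 100 wide (y), 47 long, 3 thick, hinged along its far side. Axes parallel to the fixture's (leaf resting). Leaf at rest: this point is at fixture x 58, y 0, 65 mm above the table, so 25 above the bed when up and 7 above the top of a seated carrier. An upturned lip runs 7 mm further forward (to fixture x 51) and 6 mm higher; the space under the leaf is open for 32 mm behind the edge
- leaf (a joint): hinge of the keeper leaf, rad: 0 = resting level on its stop, grows as the front edge is lifted; swings freely, falls back by its weight (about 0.25 N at the edge)
- carrier: black plastic circuit-board carrier, block 96 (x) x 46 (y) x 18 high, with a window holding a green board below its top face and two through holes of diameter 11 at x -36 and +36, y 0. Origin: centre of underside, z up. Either way round fits. About 0.2 kg. Starts flat on the table, left or right of the fixture
- strip: steel contact strip, flat plate 110 (x) x 40 (y) x 4 thick with an upright black grip rib on it: 44 (x) x 14 (y), from 4 to 38 above the underside, centred at x -25, y 0. Origin: centre of the underside; x points to the plain front edge (x +55), away from the rib. About 0.17 kg. Starts flat on the table, on the other side of the fixture from the carrier
- strip_tip (a point): middle of the strip's front edge: strip x 55, y 0, at half thickness (2 above the underside)
- spare_cap: bystander: spare knurled cap, stepped steel disc, diameter 24, height 18, standing on the front part of the fixture's base plate (20 above the table). Origin: centre of underside. Leave it where it is
- flux_bottle: bystander: clear capped bottle, diameter 48, height 100. Origin: centre of underside. Leave it where it is
- test_weight: bystander: brass weight with a small head, diameter 40, height 54. Origin: centre of underside. Leave it where it is
- screw_tray: bystander: open grey tray, 90 x 70 x 22. Origin: centre of underside. Leave it where it is
- probe_pen: bystander: pen-shaped steel probe lying flat, 135 long, 12 thick. Origin: centre of underside. Leave it where it is
- parts_pot: bystander: small open steel cup without handle, diameter 56, height 40. Origin: centre of underside. Leave it where it is
- spring_box: bystander: closed cardboard box, 70 x 50 x 30. Origin: centre of underside. Leave it where it is
Things that resemble listed ones, but are neither listed nor needed, are in the scene too. What is shaped like the strip but red is not meant.

How it is judged:
By the outcome, as a careful person would: the job done as asked, in the order asked, and still so for the second after the job is handed in, while the arm keeps its last pose, push and grip.
It also fails if it takes over 61 s, if anything falls off the work surface, if the arm or the gripper's body presses on something with over 40 N, if the wrist force passes 120 N, or if a joint passes its speed limit or range.

ROBOT

A 7-joint arm with a two-finger parallel gripper is mounted at the origin on the work surface. World frame = base frame: x ahead of the robot, y to its left, z up, the work surface at z = 0. Lengths are in m, angles in rad, forces in N, time in s.
With the tool pointing down it reaches from about 0.4 to 0.85 m from the base axis. Payload 4.5 kg.
Tool frame: the origin (TCP) lies on the centre line of the jaws, within the pads' length; the fingertips stand 14 mm ahead of it and the grasp point (between the pads) lies 5 mm behind it (r.tcp_to_tips is the z of the fingertips in the tool frame, in m); z points along the fingers, y is the direction in which the jaws open and shut (so a half turn about z gives the same grasp; the last joint's range is limited). The gripper opens to 88 mm and grips with 3 to 60 N. Pads are 18 mm wide; open, the fingers measure 123 mm over their backs; the gripper's body (75 mm by 187 mm) begins 45 mm behind the grasp point.
Start: joints at [-1.157, 0.689, -0.195, 1.565, 0.157, 0.902, -0.215], TCP at [0.232, 0.58, 0.253] pointing down, gripper open.
Joint ranges: [-3.01, 3.01], [-0.46, 2.08], [-1.47, 1.51], [0.13, 2.56], [-1, 4.14], [0.04, 2.09], [-2.66, 2.66]. Speed limits (rad/s): [2.57, 2.57, 3.14, 3.14, 3.14, 3.14, 3.14].

INTERFACE

Orientations are given as a unit quaternion [x, y, z, w].
In Python, from plant import r, viewer gives the robot as it stands.
- The arm moves only by the shell command python3 -m inch 'ROWS' [FORCE]. ROWS is JSON, a list of rows, each a list of 3 entries, a list of its own where there are three numbers: the closure, from 0 (fully open) to 1 (shut), then the shift along the tool's x, y, z in cm, then the turn about the tool's z in degrees. In form: [[fingers, [x, y, z], yaw], ...]. A call has 1 to 20 rows; each row is the pose to reach, as a shift and turn from the pose commanded when the call began, along the tool's axes at that moment; what a row does not reach only later rows make up. A row lasts 1/10 s, in which the tool goes at most 50 mm and 8.59 degrees, less where a joint would pass 70% of its speed; a pose out of reach is approached as far as the arm can. A call with a gripper value outside its range is refused whole. The fingers move at their own pace and stop on an object; FORCE is the grip in N (left out, the last holds). Time passes only in rows, so rows that repeat a pose let the fingers close. It gives the time, the measured TCP pose, the force and the opening at its end, in the units of the state.
- r.get_state(): the state, without advancing time (a new reading comes with each control period).
- viewer.snapshot(name): name is "scene" or "top" or "wrist"; returns the picture (420x560x3 uint8, red, green, blue); there is no depth.
- viewer.camera_params(name): a dict with "intrinsics" (3x3 intrinsics, pixels), "world_to_cam" (4x4, takes a point from world to camera coordinates). Camera axes: x right, y up, looking along -z (the intrinsics and any distortion apply to the point x, -y, -z); pixel columns grow to the right and rows downward; lengths in m; the calibration is good to about 2 mm. A picture is of the moment at which its call begins: read the wrist's pose just before it. camera_params takes no time and is no camera call; for the wrist camera it gives the pose at the moment of the call.
- r.finish_job(): hands the job in, once; it reports no verdict.
Trained networks look in the newest picture that a camera, given by its name, has taken for a name from the list of things; names that differ only in an ending like _2 or _b are one class to them, and where a whole thing is asked for, a point or a joint stands for the part that bears it (a point fixed in the world has none). Each returns a list of dicts, best first, with "p" (0 to 1); they miss things now and then, are a little off and sometimes report something else, mostly with a low value. They report only what shows in the picture. A call takes as long as a camera call. They do not tell look-alikes from the thing itself.
- viewer.outline_of(camera, name): "pixels" (420x560 bool, what is visible of it) and "bbox" ([left, top, width, height] in pixels, round what is visible of it).
The state is a dict: "clock": time; "q": joint angles; "qd": joint speeds; "joint_torque": joint torques, N m; "tool_pos": TCP position; "eef_rot": TCP orientation; "contact_force": force on the tool from outside, world axes, zero at the start; "moment": the same for the moment, N m; "opening": opening from 0.0 (shut) to 1.0 (fully open).
Only numpy, scipy, OpenCV 4.12 (cv2) and the standard library are available. Lean on these libraries where they do the work, as an engineer would, in place of code of your own. Each camera call takes 0.05 s, during which the arm holds its last target.

## Working session

There is one attempt and no reset: what is moved stays moved. The work goes in short steps, Python scripts to look and compute and a shell command to move; the robot and the scene stay as the last step left them, time stands still between calls to the robot, and variables do not carry over. Pictures are saved under pics/ and viewed, and the job is handed in when it is done.

```bash
ls; mkdir -p pics; cat > h.py <<'E'
import numpy as np, cv2
from plant import r, viewer
def save(n,img): cv2.imwrite('pics/'+n+'.png',cv2.cvtColor(img,cv2.COLOR_RGB2BGR))
E
python3 - <<'E'
from h import *
print(r.get_state())
for n in ('scene','top'):
    p=viewer.camera_params(n); im=viewer.snapshot(n); save(n+'0',im); print(n,p)
E
```

```text
pics
{'clock': 0.0, 'q': array([-1.15719245,  0.68997008, -0.19454031,  1.56633829,  0.15729973,
        0.90250407, -0.21508951]), 'qd': array([ 2.12857352e-04, -1.33979356e-03,  2.76310537e-05, -4.08456611e-04,
       -1.29843101e-03, -5.02157220e-04,  1.34612251e-03]), 'joint_torque': array([-2.32276670e-04, -5.27565479e+01, -1.26695450e+00, -1.53430277e+01,
       -5.26409259e-02,  6.47666340e-03,  1.78392452e-04]), 'tool_pos': array([0.23151818, 0.57988488, 0.25192088]), 'eef_rot': array([ 1.88706374e-01,  9.82033131e-01, -9.06051751e-04, -1.14103255e-04]), 'contact_force': array([-0.1338317 ,  0.03109395,  0.51353062]), 'moment': array([-0.04803944, -0.00796592, -0.00969552]), 'opening': 0.9988926497262329}
scene {'intrinsics': array([[479.43234845,   0.        , 282.00334804],
       [  0.        , 479.43234845, 209.23734413],
       [  0.        ,   0.        ,   1.        ]]), 'world_to_cam': array([[-0.6099726 ,  0.79234716, -0.01092767,  0.31289096],
       [-0.553054  , -0.41580048,  0.72197039,  0.22149088],
       [ 0.56750745,  0.44642574,  0.69183766, -1.62372394],
       [ 0.        ,  0.        ,  0.        ,  1.        ]])}
top {'intrinsics': array([[449.94292797,   0.        , 281.07216517],
       [  0.        , 449.94292797, 210.34165672],
       [  0.        ,   0.        ,   1.        ]]), 'world_to_cam': array([[ 0.05993783, -0.99818521, -0.0058094 , -0.02607575],
       [ 0.97313011,  0.05713518,  0.22305462, -0.53079808],
       [-0.2223179 , -0.01902271,  0.97478864, -1.22884594],
       [ 0.        ,  0.        ,  0.        ,  1.        ]])}
```

View pics/scene0.png

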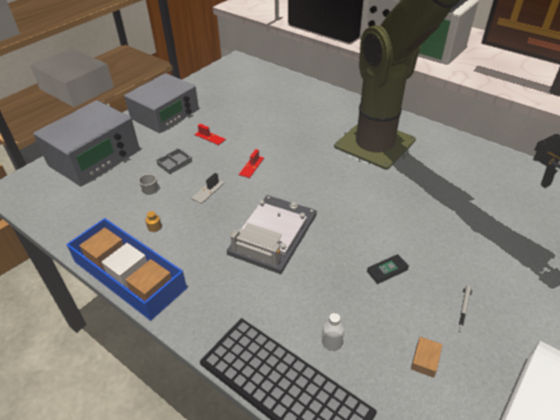

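View pics/top0.png

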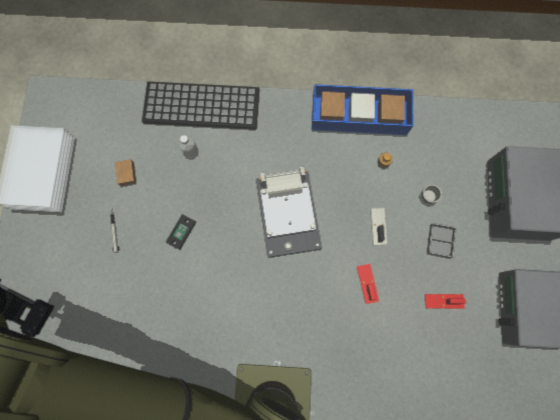

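```bash
cat >> h.py <<'E'
from scipy.optimize import minimize
def box(x0,x1,y0,y1,z0,z1):
    return np.array([[x,y,z] for x in (x0,x1) for y in (y0,y1) for z in (z0,z1)])/1000.
STRIP=[box(-55,55,-20,20,0,4),box(-47,-3,-7,7,4,38)]
CARR=[box(-48,48,-23,23,0,18)]
FIX=[box(-120,120,-80,80,0,20),box(-71,71,-71,71,30,40),box(90,116,-50,50,20,78)]+[box(x-5,x+5,y-5,y+5,20,53) for x in(-55,68) for y in (-62,62)]
def proj(P,W):
    K,T=P['intrinsics'],P['world_to_cam']
    c=W@T[:3,:3].T+T[:3,3]; c=c*[1,-1,-1]
    u=c@K.T; return u[:,:2]/u[:,2:]
def ray(P,uv,h):
    K,T=P['intrinsics'],P['world_to_cam']
    d=np.linalg.inv(K)@[uv[0],uv[1],1]; d=T[:3,:3].T@(d*[1,-1,-1]); o=-T[:3,:3].T@T[:3,3]
    return o+d*(h-o[2])/d[2]
def place(B,p,z=0):
    c,s=np.cos(p[2]),np.sin(p[2]); return B@np.array([[c,-s,0],[s,c,0],[0,0,1]]).T+[p[0],p[1],z]
def sil(P,M,p,z=0,S=4):
    im=np.zeros((420*S,560*S),np.uint8)
    for B in M:
        uv=(proj(P,place(B,p,z))+.5)*S
        cv2.fillConvexPoly(im,cv2.convexHull(np.clip(uv,-5000,5000).round().astype(np.int32)),1)
    return cv2.resize(im.astype(np.float32),(560,420),interpolation=cv2.INTER_AREA)
def fit(views,M,p0,z=0):
    def f(p):
        l=0
        for P,m in views:
            s=sil(P,M,p,z); l+=1-np.minimum(s,m).sum()/np.maximum(s,m).sum()
        return l
    best=None
    for a in p0[2] if np.ndim(p0[2]) else [p0[2]]:
        x0=np.array([p0[0],p0[1],a])
        o=minimize(f,x0,method='Nelder-Mead',options=dict(initial_simplex=x0+np.vstack([np.zeros(3),np.diag([.01,.01,.15])]),xatol=1e-4,fatol=1e-5))
        if best is None or o.fun<best.fun: best=o
    return best.x,best.fun
def overlay(n,im,P,M,p,z=0,crop=None,S=3):
    im=cv2.resize(im,None,fx=S,fy=S,interpolation=cv2.INTER_CUBIC)
    for B in M:
        h=cv2.convexHull(((proj(P,place(B,p,z))+.5)*S).astype(np.int32)); cv2.polylines(im,[h],True,(255,0,255),1)
    if crop: x,y,w,hh=[int(v*S) for v in crop]; im=im[y:y+hh,x:x+w]
    save(n,im)
E
python3 - <<'E'
from h import *
ims={n:viewer.snapshot(n) for n in('top','scene')}
Ps={n:viewer.camera_params(n) for n in('top','scene')}
np.savez('m0.npz',**ims)
for name,M,a in(('strip',STRIP,np.arange(4)*np.pi/2),('carrier',CARR,[0,np.pi/2,.8,-.8]),('fixture',FIX,[0.,.2,-.2])):
    v=[]
    for n in('top','scene'):
        o=viewer.outline_of(n,name)
        print(name,n,[(round(d['p'],2),[int(t) for t in d['bbox']]) for d in o])
        if name=='strip':
            o=[d for d in o if (n=='top' and 360<d['bbox'][0]<395 and d['bbox'][1]<250) or (n=='scene' and d['bbox'][0]<215 and d['bbox'][1]>165)]
        if o: v.append((Ps[n],o[0]['pixels'].astype(np.float32)));
        if n=='top': b=o[0]['bbox']; c=ray(Ps[n],(b[0]+b[2]/2,b[1]+b[3]/2),.01)
    p,l=fit(v,M,(c[0],c[1],a)); print(name,p.round(4),l,len(v))
    for n in ims:
        uv=proj(Ps[n],np.array([[p[0],p[1],0.02]]))[0]
        overlay(f'ov_{name}_{n}',ims[n],Ps[n],M,p,crop=(uv[0]-60,uv[1]-50,120,100),S=5)
E
cd pics; python3 -c "
import cv2,numpy as np
for n in('top','scene'):
  cv2.imwrite('ov_%s.png'%n,np.hstack([cv2.resize(cv2.imread(f'ov_{k}_{n}.png'),(266,400*266//480)) if 0 else cv2.resize(cv2.imread(f'ov_{k}_{n}.png'),(266,222)) for k in('strip','carrier','fixture')]))"
```

```text
strip top [(0.9, [373, 206, 13, 37]), (0.9, [357, 261, 20, 46]), (0.72, [428, 295, 35, 13])]
strip scene [(0.85, [192, 171, 33, 30]), (0.73, [237, 150, 28, 27])]
strip [ 0.5145 -0.2847  6.3498] 0.17345482110977173 2
carrier top [(0.57, [166, 215, 28, 33])]
carrier scene [(0.77, [370, 253, 38, 31])]
carrier [ 0.4594  0.2994 -0.4259] 0.19782394170761108 2
fixture top [(0.91, [260, 169, 61, 89]), (0.47, [257, 186, 56, 52])]
fixture scene [(0.61, [228, 197, 88, 76])]
fixture [ 0.5346 -0.0148  0.2154] 0.10723936557769775 2
```

View pics/ov_top.png

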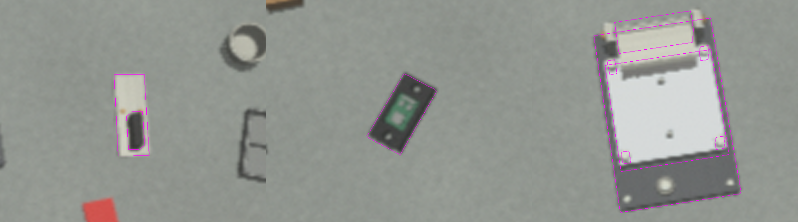

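View pics/ov_scene.png

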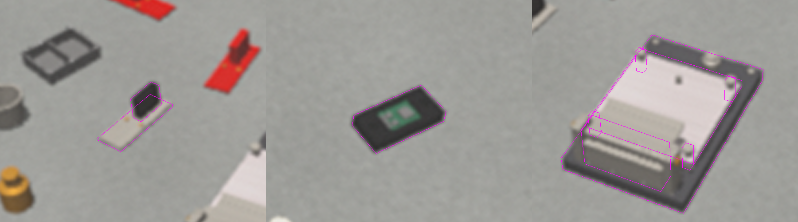

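View pics/ov_carrier_scene.png

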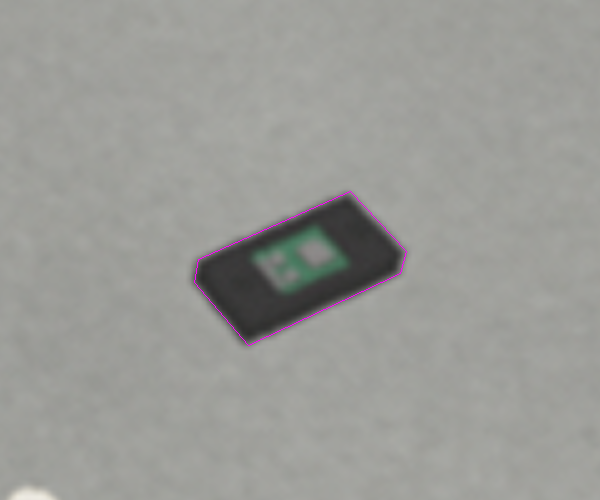

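View pics/ov_fixture_top.png

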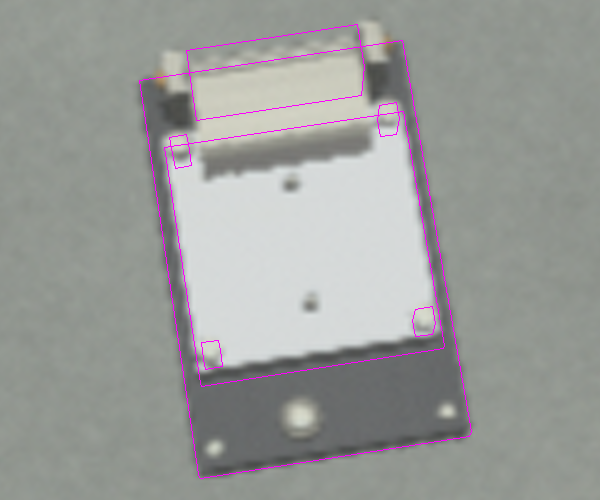

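```bash
cat >> h.py <<'E'
from scipy.spatial.transform import Rotation as Rn
def state(): 
    s=r.get_state(); R=Rn.from_quat(s['eef_rot']).as_matrix(); return s,s['tool_pos'],R
def to(x,y,z,ang=None):
    """shift cm in tool axes to world TCP target, with tool y axis at world angle ang (deg, mod 180)"""
    s,p,R=state(); d=R.T@(np.array([x,y,z])-p)*100
    cur=np.degrees(np.arctan2(R[1,1],R[0,1])); t=0
    if ang is not None: t=-((ang-cur+90)%180-90)
    print('t %.2f'%s['clock'],'p',p.round(4),'yang %.2f'%cur,'tilt',R[:,2].round(4),'F',s['contact_force'].round(1),'op %.3f'%s['opening'],'q7 %.2f'%s['q'][6],'-> shift',d.round(2),'turn %.2f'%t)
def loc(x,y,a,lx,ly):
    c,s=np.cos(a),np.sin(a); return x+c*lx-s*ly, y+s*lx+c*ly
E
python3 - <<'E'
from h import *
to(.459,.299,.2,65.6)
E
```

```text
t 0.50 p [0.2317 0.5805 0.2527] yang 68.24 tilt [-0.  0. -1.] F [ 0.4 -0.6 -0.8] op 1.002 q7 -0.22 -> shift [-31.55 -17.71   5.27] turn 2.64
```

```bash
python3 -m inch '[[0,[-5,-3,1],1],[0,[-10,-6,2],2],[0,[-15,-9,3],2.6],[0,[-20,-12,4],2.6],[0,[-25,-15,5],2.6],[0,[-29,-17,5.3],2.6],[0,[-31.5,-17.7,5.3],2.6],[0,[-31.5,-17.7,5.3],2.6],[0,[-31.5,-17.7,5.3],2.6],[0,[-31.5,-17.7,5.3],2.6],[0,[-31.5,-17.7,5.3],2.6]]' 30
python3 - <<'E'
from h import *
P=viewer.camera_params('wrist'); im=viewer.snapshot('wrist'); save('w1',im)
T=P['world_to_cam']; print('cam',(-T[:3,:3].T@T[:3,3]).round(3), (-T[2,:3]).round(3),P['intrinsics'][0,0])
o=viewer.outline_of('wrist','carrier'); print([(d['p'],d['bbox']) for d in o])
to(.459,.299,.2,65.6)
if o:
    p,l=fit([(P,o[0]['pixels'].astype(np.float32))],CARR,(.459,.299,-.426)); print(p,l)
    overlay('w1o',im,P,CARR,p,S=1.4)
E
```

```text
clock: 1.6
tool_pos: [0.4571, 0.3016, 0.2]
eef_rot: [0.209, 0.978, 0.001, -0.0]
contact_force: [-0.4, 0.0, 0.8]
opening: 1.004
cam [0.398 0.329 0.332] [ 0.235 -0.106 -0.966] 289.20146794158194
[(0.78, [261.3, 149.4, 38.2, 88.7])]
t 1.70 p [0.4573 0.3013 0.2   ] yang 65.84 tilt [-3.0e-04  1.2e-03 -1.0e+00] F [-0.1 -0.7  0.2] op 1.002 q7 0.26 -> shift [-0.25 -0.14 -0.01] turn 0.24
[ 0.46352976  0.29941978 -0.43153933] 0.0680549144744873
```

View pics/w1o.png

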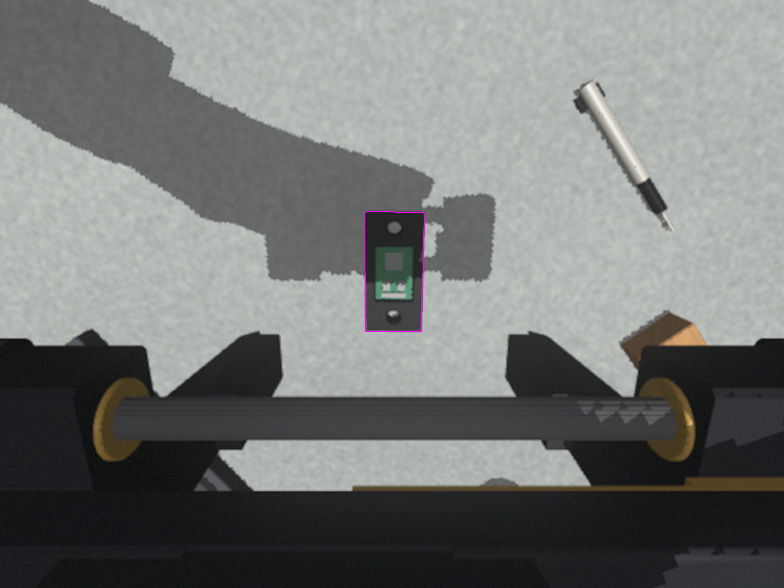

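```bash
python3 - <<'E'
from h import *
to(.4625,.2994,.017,65.4)
E
```

```text
t 1.70 p [0.4573 0.3013 0.2   ] yang 65.84 tilt [-3.0e-04  1.2e-03 -1.0e+00] F [-0.1 -0.7  0.2] op 1.002 q7 0.26 -> shift [-0.56  0.03 18.29] turn 0.44
```

```bash
python3 -m inch '[[0,[-0.5,0,4],0.5],[0,[-0.5,0,9],0.5],[0,[-0.5,0,14],0.5],[0,[-0.5,0,17],0.5],[0,[-0.5,0,18.2],0.5],[0,[-0.5,0,18.2],0.5],[0,[-0.5,0,18.2],0.5],[0.3,[-0.5,0,18.2],0.5],[0.6,[-0.5,0,18.2],0.5],[1,[-0.5,0,18.2],0.5],[1,[-0.5,0,18.2],0.5],[1,[-0.5,0,18.2],0.5],[1,[-0.5,0,18.2],0.5]]' 30
python3 - <<'E'
from h import *
P=viewer.camera_params('wrist'); im=viewer.snapshot('wrist'); save('w2',im)
to(.4625,.2994,.017,65.4)
E
```

```text
clock: 3.0
tool_pos: [0.4634, 0.2975, 0.0179]
eef_rot: [0.215, 0.977, 0.0, 0.0]
contact_force: [0.2, -0.0, 1.7]
opening: 0.518
t 3.05 p [0.4634 0.2975 0.0179] yang 65.14 tilt [ 5.e-04  6.e-04 -1.e+00] F [ 0.1 -0.4  1. ] op 0.518 q7 0.18 -> shift [0.16 0.13 0.09] turn -0.26
```

View pics/w2.png

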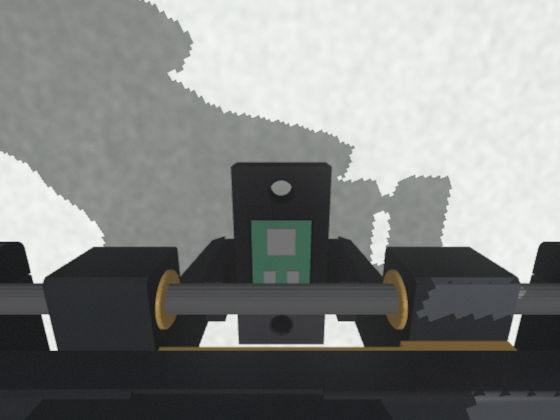

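```bash
python3 - <<'E'
from h import *
im=cv2.cvtColor(cv2.imread('pics/w2.png'),cv2.COLOR_BGR2RGB)
save('w2c',cv2.resize(im[150:350,210:350],None,fx=4,fy=4,interpolation=cv2.INTER_CUBIC)[:,:])
P=viewer.camera_params('wrist'); s,p,R=state()
for uv in((281,188),(281.5,324.5),(235,164),(329,164)):
    w=ray(P,(uv[0]+0,uv[1]),.018); print(w.round(4),(R.T@(w-p)*1000).round(1))
E
```

```text
[0.4283 0.3146 0.018 ] [39.   0.7 -0.1]
[0.4953 0.2837 0.018 ] [-34.8   0.8  -0.1]
[0.4094 0.3003 0.018 ] [ 50.1 -20.2  -0.1]
[0.4275 0.3391 0.018 ] [50.1 22.6 -0.1]
```

View pics/w2c.png

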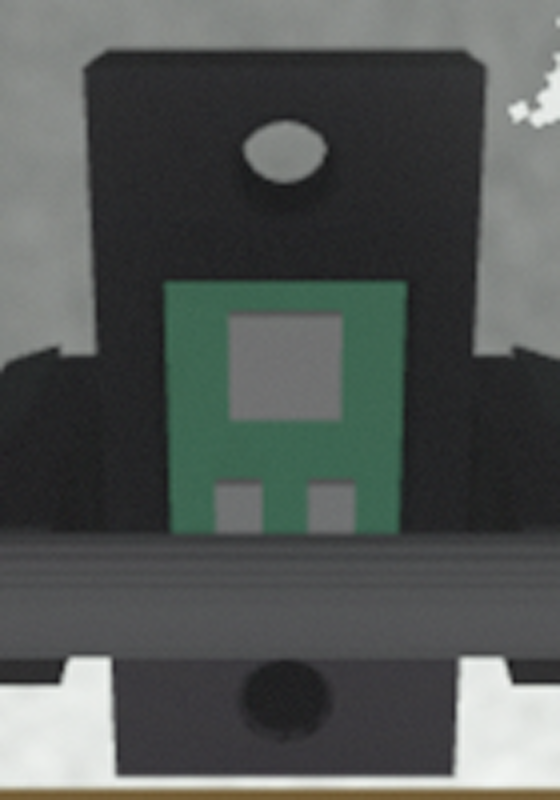

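```bash
python3 - <<'E'
from h import *
to(.47,.13,.22,102.3)
E
```

```text
t 3.05 p [0.4634 0.2975 0.0179] yang 65.14 tilt [ 5.e-04  6.e-04 -1.e+00] F [ 0.1 -0.4  1. ] op 0.518 q7 0.18 -> shift [ -7.65 -14.91 -20.22] turn -37.16
```

```bash
python3 -m inch '[[1,[0,0,-2],0],[1,[0,0,-6],0],[1,[0,0,-10],0],[1,[-1,-2,-14],-8],[1,[-3,-6,-17],-16],[1,[-5,-10,-20],-24],[1,[-7,-13,-20],-32],[1,[-7.6,-15,-20],-37],[1,[-7.6,-15,-20],-37],[1,[-7.6,-15,-20],-37],[1,[-7.6,-15,-20],-37]]' 40
python3 - <<'E'
from h import *
P=viewer.camera_params('wrist'); im=viewer.snapshot('wrist'); save('w3',im); np.save('w3P.npy',P,allow_pickle=True)
to(.47,.13,.22,102.3)
overlay('w3o',im,P,FIX,(.5346,-.0148,.2154),S=1.4)
E
```

```text
clock: 4.15
tool_pos: [0.469, 0.1308, 0.2176]
eef_rot: [-0.106, 0.994, 0.001, 0.0]
contact_force: [0.5, -0.1, -1.8]
opening: 0.516
t 4.20 p [0.469  0.131  0.2176] yang 102.24 tilt [-0.      0.0011 -1.    ] F [-0.  -0.1 -1.3] op 0.517 q7 0.96 -> shift [-0.08 -0.12 -0.24] turn -0.06
```

View pics/w3o.png

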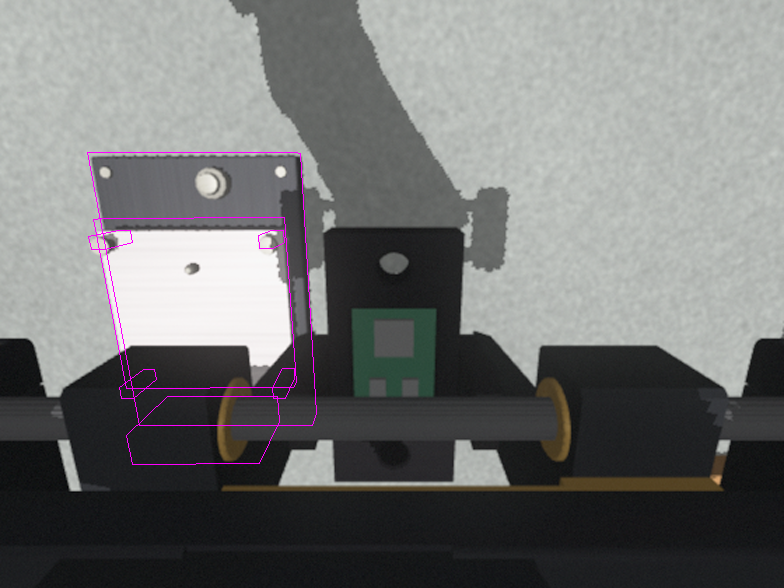

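```bash
python3 - <<'E'
from h import *
to(.60,.08,.24,102.3)
E
```

```text
t 4.20 p [0.469  0.131  0.2176] yang 102.24 tilt [-0.      0.0011 -1.    ] F [-0.  -0.1 -1.3] op 0.517 q7 0.96 -> shift [-11.72  -7.76  -2.25] turn -0.06
```

```bash
python3 -m inch '[[1,[-3,-2,-2],0],[1,[-6,-5,-3],0],[1,[-9,-7,-3],0],[1,[-11.7,-7.7,-3],0],[1,[-11.7,-7.7,-3],0],[1,[-11.7,-7.7,-3],0],[1,[-11.7,-7.7,-3],0]]'
python3 - <<'E'
from h import *
P=viewer.camera_params('wrist'); im=viewer.snapshot('wrist'); save('w4',im); np.save('w4P.npy',P,allow_pickle=True)
to(.60,.08,.24,102.3)
save('w4o',cv2.resize(im,None,fx=1.4,fy=1.4,interpolation=cv2.INTER_CUBIC))
E
```

```text
clock: 4.9
tool_pos: [0.5983, 0.08, 0.2474]
eef_rot: [-0.107, 0.994, 0.0, -0.001]
contact_force: [-0.3, 0.8, -1.7]
opening: 0.518
t 4.95 p [0.5984 0.0798 0.2476] yang 102.27 tilt [-1.3e-03  1.0e-04 -1.0e+00] F [-0.5  0.3 -1.2] op 0.519 q7 1.21 -> shift [-0.16 -0.01  0.76] turn -0.03
```

View pics/w4o.png

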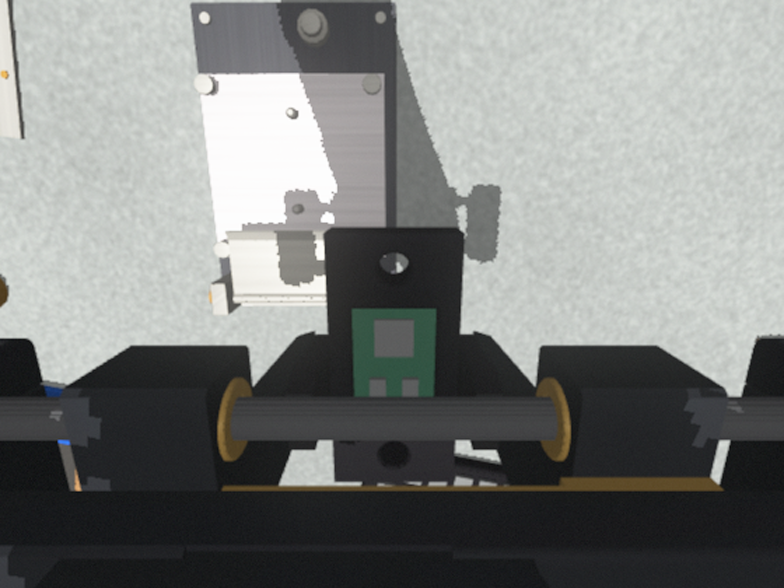

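```bash
python3 - <<'E'
from h import *
im=cv2.imread('pics/w4.png')
cv2.imwrite('pics/w4c.png',cv2.resize(im[45:195,130:290],None,fx=4,fy=4,interpolation=cv2.INTER_CUBIC)[:600])
E
```

```text
(no output)
```

View pics/w4c.png

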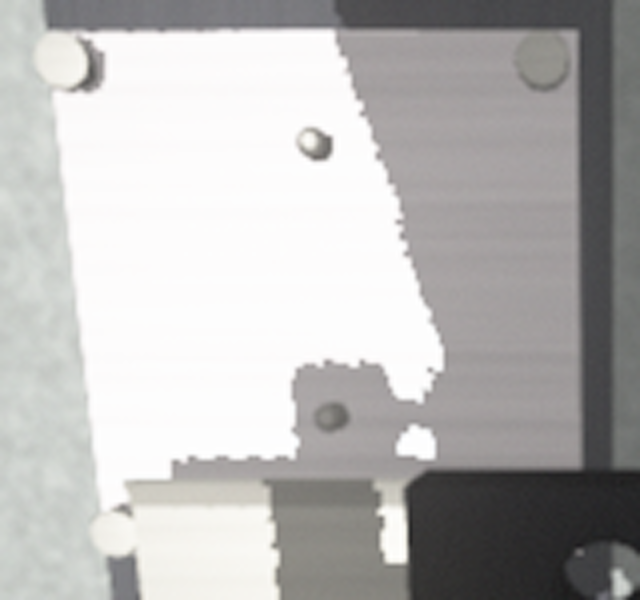

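```bash
cat > ff.py <<'E'
from h import *
from scipy.optimize import least_squares
P=np.load('w4P.npy',allow_pickle=True).item()
c=np.array([[310,139],[328,414],[62,61],[541,60],[111,533]])/4-.375+[130,45]
M=np.array([[-36,0,51],[36,0,51],[-55,62,53],[-55,-62,53],[68,-62,53]])/1000.
# which y sign: image left is ... try both
for sg in(1,-1):
    m=M*[1,sg,1]; m[2:,1]*=1
    f=lambda p:(proj(P,place(m,p))-c).ravel()
    o=least_squares(f,[.535,-.015,.2154]); print(sg,o.x.round(4),np.degrees(o.x[2]),o.fun.reshape(-1,2).round(1).tolist())
E
python3 ff.py
```

```text
1 [ 0.5379 -0.012   0.3483] 19.95701786512206 [[-4.1, 1.6], [4.6, 1.6], [113.1, -7.8], [-124.6, 10.2], [10.7, 7.5]]
-1 [ 0.5381 -0.0389 -0.2216] -12.697840527512248 [[-10.2, -0.9], [-37.6, -6.2], [0.1, -28.2], [-6.9, 27.6], [57.7, 13.1]]
```

```bash
sed -i 's/\[-55,62,53\],\[-55,-62,53\],\[68,-62,53\]/[-55,-62,53],[-55,62,53],[68,-62,53]/; s/for sg in(1,-1)/for sg in(1,)/' ff.py; cat >> ff.py <<'E'
p=o.x
for n in('top','scene'):
    Q=viewer.camera_params(n); im=np.load('m0.npz')[n]
    B=[box(-36,-36,0,0,51,51),box(36,36,0,0,51,51)]
    uv=proj(Q,np.array([[p[0],p[1],.04]]))[0]
    overlay('fx_'+n,im,Q,FIX+B,p,crop=(uv[0]-60,uv[1]-50,120,100),S=5)
im=cv2.cvtColor(cv2.imread('pics/w4.png'),cv2.COLOR_BGR2RGB)
overlay('fx_w',im,P,FIX+[box(-36,-36,0,0,51,51),box(36,36,0,0,51,51)],p,S=1.4)
m=np.array([[-36,0,51],[36,0,51]])/1000
for n,uv in(('top',None),):pass
# carrier hole check in tool frame
s,tp,R=state()
for uv in((281.3,190.5),(281.3,325)):
    pass
print('pegs world',place(m,p).round(4).tolist())
E
python3 ff.py; python3 -c "
import cv2,numpy as np
cv2.imwrite('pics/fx.png',np.hstack([cv2.resize(cv2.imread('pics/fx_%s.png'%k),(400,333)) for k in('top','scene')]))"
```

```text
1 [ 0.537  -0.0131  0.2128] 12.193654294690697 [[-0.3, 0.2], [-0.5, 0.9], [-0.2, -0.5], [0.5, -0.3], [0.6, -0.1]]
pegs world [[0.5018, -0.0207, 0.051], [0.5722, -0.0055, 0.051]]
```

View pics/fx.png

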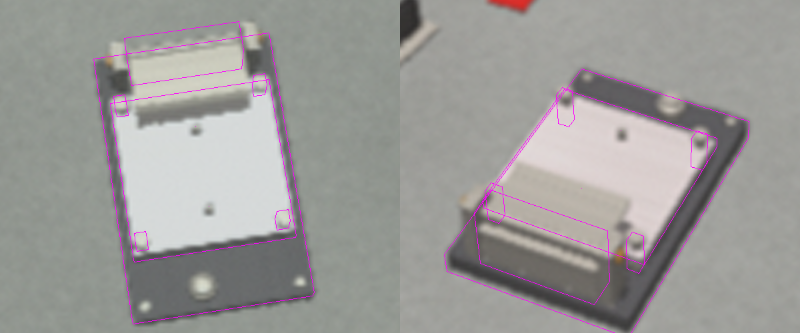

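View pics/fx_w.png

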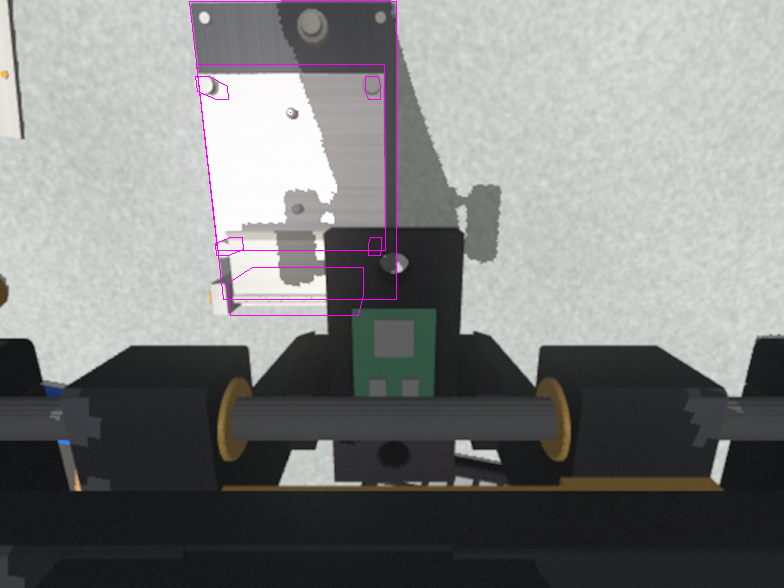

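```bash
python3 - <<'E'
from h import *
to(.5382,-.0135,.085,102.2)
E
```

```text
t 4.95 p [0.5984 0.0798 0.2476] yang 102.27 tilt [-1.3e-03  1.0e-04 -1.0e+00] F [-0.5  0.3 -1.2] op 0.519 q7 1.21 -> shift [ 7.84 -7.84 16.26] turn 0.07
```

```bash
python3 -m inch '[[1,[2,-2,0],0],[1,[5,-5,1],0],[1,[7.8,-7.8,4],0],[1,[7.8,-7.8,8],0],[1,[7.8,-7.8,11],0],[1,[7.8,-7.8,14],0],[1,[7.8,-7.8,16],0],[1,[7.8,-7.8,16.2],0],[1,[7.8,-7.8,16.2],0],[1,[7.8,-7.8,16.2],0],[1,[7.8,-7.8,16.2],0]]'
python3 - <<'E'
from h import *
P=viewer.camera_params('wrist'); im=viewer.snapshot('wrist'); save('w5',im); np.save('w5P.npy',P,allow_pickle=True)
to(.5382,-.0135,.0579,102.2)
save('w5o',cv2.resize(im[120:360,180:380],None,fx=2.5,fy=2.5,interpolation=cv2.INTER_CUBIC))
save('w5h',cv2.resize(im[180:215,255:305],None,fx=15,fy=15,interpolation=cv2.INTER_CUBIC))
pk=np.array([[-36,0,51],[36,0,51]])/1000
print(proj(P,place(pk,(.537,-.0131,.2128))))
E
```

```text
clock: 6.05
tool_pos: [0.5406, -0.014, 0.087]
eef_rot: [-0.106, 0.994, 0.0, 0.001]
contact_force: [0.0, -0.4, -0.3]
opening: 0.514
t 6.10 p [ 0.5405 -0.0141  0.0869] yang 102.14 tilt [ 2.1e-03  3.0e-04 -1.0e+00] F [-0.1 -0.9 -1.7] op 0.515 q7 1.13 -> shift [0.22 0.1  2.9 ] turn -0.06
[[283.42957673 174.54749105]
 [283.50034361 284.7367824 ]]
```

View pics/w5o.png

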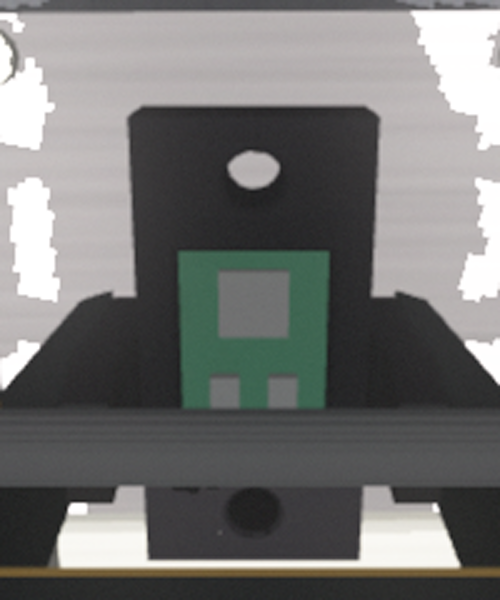

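View pics/w5h.png

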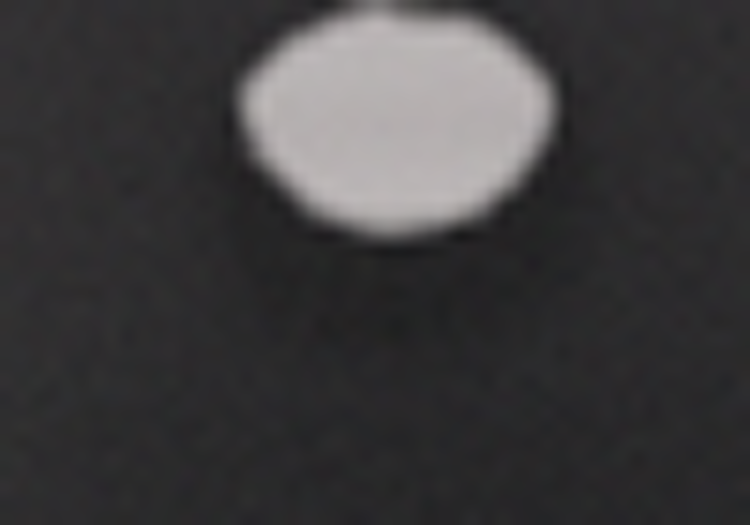

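```bash
python3 -m inch '[[1,[0.2,0.1,0.5],0],[1,[0.2,0.1,1],0],[1,[0.2,0.1,1.2],0],[1,[0.2,0.1,1.2],0],[1,[0.2,0.1,1.2],0]]'
python3 - <<'E'
from h import *
P=viewer.camera_params('wrist'); im=viewer.snapshot('wrist'); save('w6',im); np.save('w6P.npy',P,allow_pickle=True)
to(.5382,-.0135,.0579,102.2)
save('w6h',cv2.resize(im[150:360,230:330],None,fx=2.8,fy=2.8,interpolation=cv2.INTER_CUBIC))
a=cv2.resize(im[170:215,255:305],None,fx=8,fy=8,interpolation=cv2.INTER_CUBIC);b=cv2.resize(im[305:350,255:305],None,fx=8,fy=8,interpolation=cv2.INTER_CUBIC)
save('w6h',np.hstack([a,b]))
E
```

```text
clock: 6.6
tool_pos: [0.5376, -0.0135, 0.0735]
eef_rot: [-0.106, 0.994, 0.0, -0.0]
contact_force: [-0.3, 0.4, -1.8]
opening: 0.517
t 6.65 p [ 0.5377 -0.0135  0.0737] yang 102.14 tilt [ 0.e+00  1.e-04 -1.e+00] F [-0.8  0.2 -2.5] op 0.516 q7 1.12 -> shift [-0.05 -0.01  1.58] turn -0.06
```

View pics/w6h.png

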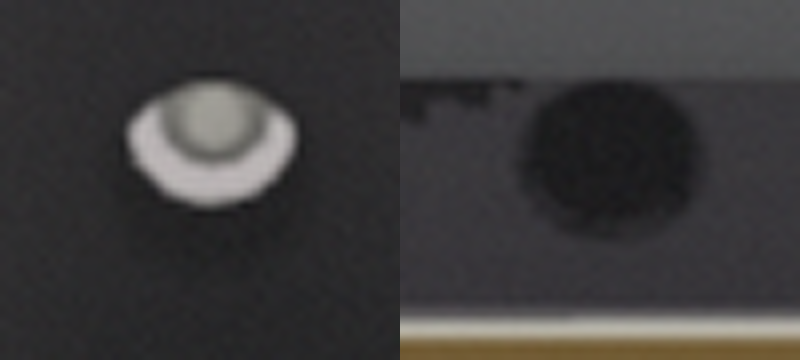

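```bash
python3 - <<'E'
from h import *
P=np.load('w6P.npy',allow_pickle=True).item()
tp=np.array([.5377,-.0135,.0737]); a=np.radians(192.14); X=np.array([np.cos(a),np.sin(a)]);Y=np.array([np.cos(a-np.pi/2),np.sin(a-np.pi/2)])
f=lambda w:(np.array([X@(w[:2]-tp[:2]),Y@(w[:2]-tp[:2])])*1000).round(2)
pk=ray(P,(212/8-.44+255,118/8-.44+170),.051); print('peg',f(pk))
zt=tp[2]+.0001
top=ray(P,(281.2,80/8-.44+170),zt); print('rim top edge',f(top))  # outer edge => centre -5.5mm
bot=ray(P,(281.2,206/8-.44+170),zt-.018); print('bottom rim near edge',f(bot))
t2=ray(P,(255+ (612-400)/8-.44,305+80/8-.44),zt);b2=ray(P,(255+212/8-.44,305+240/8-.44),zt);print('near hole',f(t2),f(b2))
for c in ray(P,(255+520/8-50-.44,325),zt),ray(P,(255+703/8-50-.44,325),zt):print(f(c))
E
```

```text
peg [36.2   0.18]
rim top edge [42.73  0.27]
bottom rim near edge [31.18  0.25]
near hole [-28.85   0.08] [-41.18   0.05]
[-35.22  -6.04]
[-35.23   6.1 ]
```

```bash
python3 -m inch '[[1,[-0.06,0,0],0],[1,[-0.06,0,0.4],0],[1,[-0.06,0,0.8],0],[1,[-0.06,0,1.1],0],[1,[-0.06,0,1.4],0],[1,[-0.06,0,1.6],0],[1,[-0.06,0,1.7],0],[1,[-0.06,0,1.7],0],[1,[-0.06,0,1.7],0]]'
python3 - <<'E'
from h import *
P=viewer.camera_params('wrist'); im=viewer.snapshot('wrist'); save('w7',im); np.save('w7P.npy',P,allow_pickle=True)
to(.5382,-.0135,.0579,102.2)
save('w7h',cv2.resize(im[120:360,180:380],None,fx=2.5,fy=2.5,interpolation=cv2.INTER_CUBIC))
E
```

```text
clock: 7.55
tool_pos: [0.5381, -0.0134, 0.0572]
eef_rot: [-0.106, 0.994, -0.0, 0.0]
contact_force: [-2.7, -0.1, 5.7]
opening: 0.518
t 7.60 p [ 0.5381 -0.0134  0.0573] yang 102.14 tilt [ 1.e-04 -3.e-04 -1.e+00] F [-1.8  0.6  5.5] op 0.518 q7 1.10 -> shift [-0.01 -0.01 -0.06] turn -0.06
```

View pics/w7h.png

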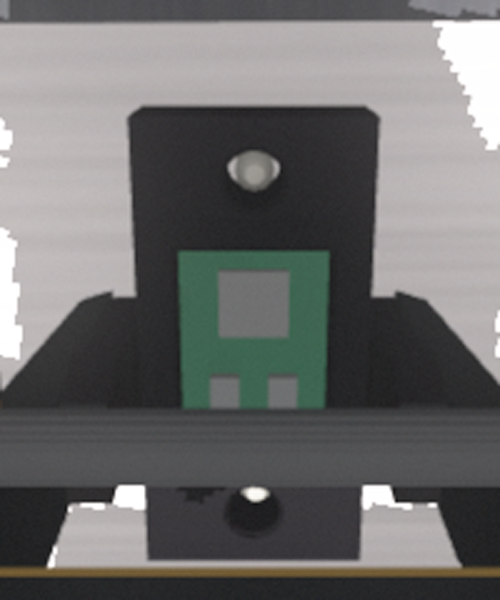

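```bash
python3 -m inch '[[0.2,[0,0,-0.05],0],[0.2,[0,0,-0.05],0],[0.2,[0,0,-0.05],0],[0.2,[0,0,-0.05],0],[0.2,[0,0,-2],0],[0.2,[0,0,-5],0],[0.2,[0,0,-9],0],[0.2,[5,0,-13],0],[0.2,[5,0,-13],0],[0.2,[5,0,-13],0]]' 30
python3 - <<'E'
from h import *
P=viewer.camera_params('wrist'); im=viewer.snapshot('wrist'); save('w8',im); np.save('w8P.npy',P,allow_pickle=True)
save('w8o',cv2.resize(im,None,fx=1.4,fy=1.4,interpolation=cv2.INTER_CUBIC))
x,y=loc(.5145,-.2847,.0666,-.025,0)
print(x,y);to(x,y,.18,93.8)
im=viewer.snapshot('scene'); save('s8',cv2.resize(im[170:290,200:340],None,fx=5,fy=5,interpolation=cv2.INTER_CUBIC))
E
```

```text
clock: 8.6
tool_pos: [0.4884, -0.0247, 0.1877]
eef_rot: [-0.106, 0.994, -0.001, 0.0]
contact_force: [0.5, -0.1, -0.1]
opening: 0.799
0.48955542400907925 -0.2863637694050506
t 8.65 p [ 0.4895 -0.0242  0.1868] yang 102.12 tilt [ 9.e-04 -1.e-04 -1.e+00] F [0.8 0.1 0.5] op 0.801 q7 1.21 -> shift [  5.5  -25.63   0.69] turn 8.32
```

View pics/w8o.png

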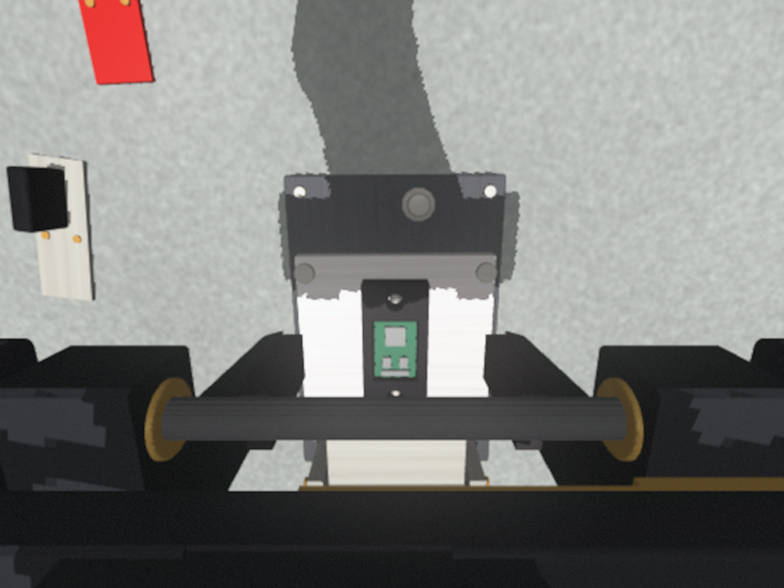

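View pics/s8.png

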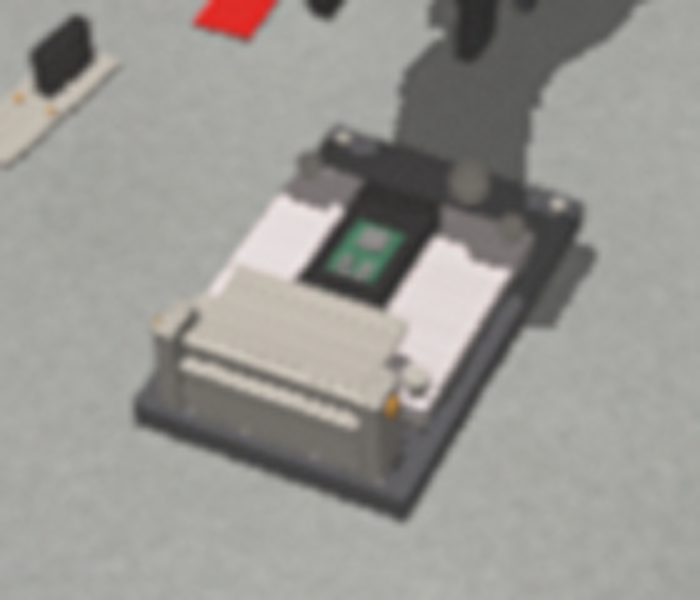

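```bash
python3 -m inch '[[0,[1,-5,0],2],[0,[2,-10,0],5],[0,[4,-15,0],8.3],[0,[5.5,-20,0],8.3],[0,[5.5,-24,0],8.3],[0,[5.5,-25.6,0],8.3],[0,[5.5,-25.6,0],8.3],[0,[5.5,-25.6,0],8.3],[0,[5.5,-25.6,0],8.3]]'
python3 - <<'E'
from h import *
P=viewer.camera_params('wrist'); im=viewer.snapshot('wrist'); save('w9',im)
o=viewer.outline_of('wrist','strip'); print([(d['p'],d['bbox']) for d in o])
p,l=fit([(P,o[0]['pixels'].astype(np.float32))],STRIP,(.5145,-.2847,.0666)); print(p,l)
overlay('w9o',im,P,STRIP,p,S=1.4)
x,y=loc(*p,-.025,0); print(x,y); to(x,y,.020,90+np.degrees(p[2]))
E
```

```text
clock: 9.6
tool_pos: [0.4899, -0.2832, 0.1861]
eef_rot: [-0.035, 0.999, 0.001, -0.0]
contact_force: [0.3, 0.3, -0.3]
opening: 1.001
[(0.9, [261.2, 162.6, 37.1, 95.0]), (0.87, [294.6, 0.0, 52.7, 110.1]), (0.87, [30.7, 3.1, 122.3, 11.5])]
[ 0.51638145 -0.2836781   0.08286403] 0.031262755393981934
0.49146722679122573 -0.2857473290626664
t 9.70 p [ 0.4898 -0.2837  0.1866] yang 94.03 tilt [-3.0e-04  1.1e-03 -1.0e+00] F [-0.6  0.1 -0.2] op 0.999 q7 1.61 -> shift [-0.15 -0.24 16.66] turn -0.72
```

View pics/w9o.png

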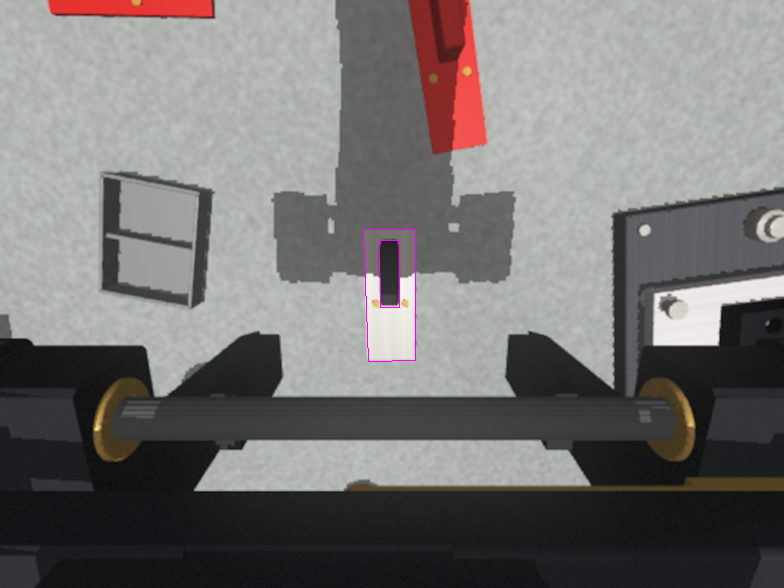

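```bash
python3 -m inch '[[0,[-0.15,-0.2,4],-0.7],[0,[-0.15,-0.2,9],-0.7],[0,[-0.15,-0.2,13],-0.7],[0,[-0.15,-0.2,15.5],-0.7],[0,[-0.15,-0.2,16.6],-0.7],[0,[-0.15,-0.2,16.6],-0.7],[0.4,[-0.15,-0.2,16.6],-0.7],[0.7,[-0.15,-0.2,16.6],-0.7],[1,[-0.15,-0.2,16.6],-0.7],[1,[-0.15,-0.2,16.6],-0.7],[1,[-0.15,-0.2,16.6],-0.7],[1,[-0.15,-0.2,16.6],-0.7],[1,[-0.15,-0.2,16.6],-0.7],[1,[-0.15,-0.2,16.6],-0.7]]' 50
python3 - <<'E'
from h import *
P=viewer.camera_params('wrist'); im=viewer.snapshot('wrist'); save('w10',im); np.save('w10P.npy',P,allow_pickle=True)
to(.4915,-.2857,.020,94.75)
E
```

```text
clock: 11.1
tool_pos: [0.491, -0.2876, 0.0207]
eef_rot: [-0.04, 0.999, 0.0, -0.0]
contact_force: [-0.5, -0.7, 0.2]
opening: 0.297
t 11.15 p [ 0.491  -0.2877  0.0206] yang 94.54 tilt [-1.e-04  1.e-04 -1.e+00] F [-0.4 -0.3  0.8] op 0.250 q7 1.46 -> shift [-0.06  0.19  0.06] turn -0.21
```

View pics/w10.png

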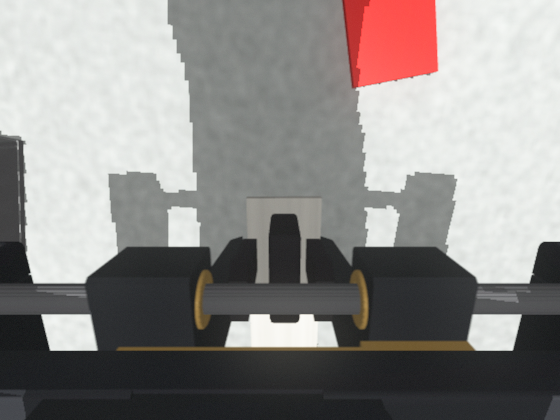

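Fingers are still closing; allow a few more rows.

```bash
python3 -m inch '[[1,[0,0,0],0],[1,[0,0,0],0],[1,[0,0,0],0],[1,[0,0,0],0],[1,[0,0,0],0]]' 50
python3 - <<'E'
from h import *
P=viewer.camera_params('wrist'); im=viewer.snapshot('wrist'); save('w10b',im); np.save('w10P.npy',P,allow_pickle=True)
to(.4915,-.2857,.020,94.75)
save('w10c',cv2.resize(im[180:360,200:360],None,fx=4,fy=3.3,interpolation=cv2.INTER_CUBIC))
E
```

```text
clock: 11.65
tool_pos: [0.491, -0.2875, 0.0206]
eef_rot: [-0.04, 0.999, 0.0, -0.0]
contact_force: [-0.0, 0.9, -0.2]
opening: 0.156
t 11.70 p [ 0.491  -0.2875  0.0206] yang 94.55 tilt [-1.e-04  3.e-04 -1.e+00] F [-0.5  1.7 -0.9] op 0.156 q7 1.46 -> shift [-0.06  0.17  0.06] turn -0.20
```

View pics/w10c.png

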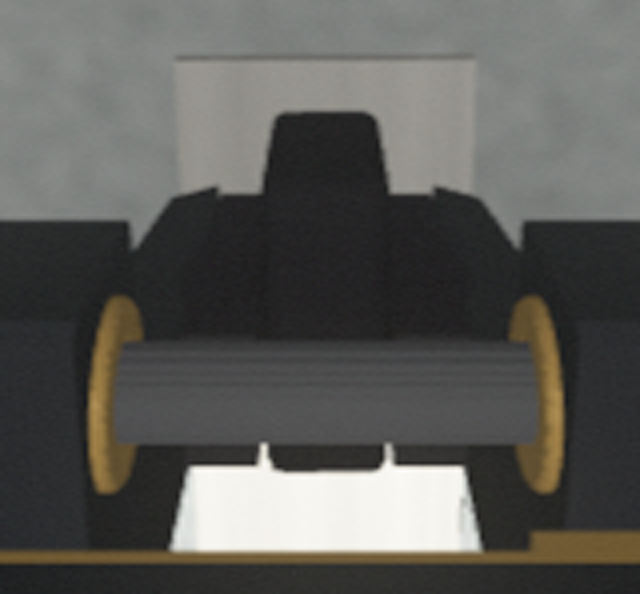

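```bash
python3 - <<'E'
from h import *
P=np.load('w10P.npy',allow_pickle=True).item(); s,p,R=state()
for a,b in((175,57),(475,57),(325,57)):
    w=ray(P,(a/4-.4+200,b/3.3-.4+180),.004);print((R.T@(w-p)*1000).round(2))
for a,b in((275,113),(375,113),(325,113)):
    w=ray(P,(a/4-.4+200,b/3.3-.4+180),.038);print('rib',(R.T@(w-p)*1000).round(2))
E
```

```text
[ 30.59 -19.6   16.62]
[30.52 20.   16.63]
[30.56  0.2  16.63]
rib [ 31.32  -4.93 -17.38]
rib [ 31.3    5.41 -17.37]
rib [ 31.31   0.24 -17.37]
```

```bash
python3 - <<'E'
from h import *
to(.5034,-.0204,.14,102.2)
E
```

```text
t 11.70 p [ 0.491  -0.2875  0.0206] yang 94.55 tilt [-1.e-04  3.e-04 -1.e+00] F [-0.5  1.7 -0.9] op 0.156 q7 1.46 -> shift [ -3.35  26.53 -11.93] turn -7.65
```

```bash
python3 -m inch '[[1,[0,0,-2],0],[1,[0,0,-5],0],[1,[0,0,-9],0],[1,[0,1,-12],0],[1,[-0.5,5,-13],-2],[1,[-1,10,-13],-4],[1,[-2,15,-13],-6],[1,[-3,20,-13],-7.6],[1,[-3.3,24,-13],-7.6],[1,[-3.3,26.5,-12.5],-7.6],[1,[-3.3,26.5,-12],-7.6],[1,[-3.3,26.5,-12],-7.6],[1,[-3.3,26.5,-12],-7.6]]' 50
python3 - <<'E'
from h import *
to(.5034,-.0204,.085,102.2)
P=viewer.camera_params('wrist'); im=viewer.snapshot('wrist'); save('w11',im); np.save('w11P.npy',P,allow_pickle=True)
im=viewer.snapshot('scene'); save('s11',cv2.resize(im[150:290,200:340],None,fx=4,fy=4,interpolation=cv2.INTER_CUBIC))
E
```

```text
clock: 13.0
tool_pos: [0.5027, -0.0227, 0.1405]
eef_rot: [-0.105, 0.995, -0.001, -0.001]
contact_force: [0.1, -0.2, -1.9]
opening: 0.154
t 13.00 p [ 0.5027 -0.0227  0.1405] yang 102.01 tilt [-9.0e-04 -1.5e-03 -1.0e+00] F [ 0.1 -0.2 -1.9] op 0.154 q7 1.16 -> shift [-0.12  0.22  5.54] turn -0.19
```

View pics/w11.png

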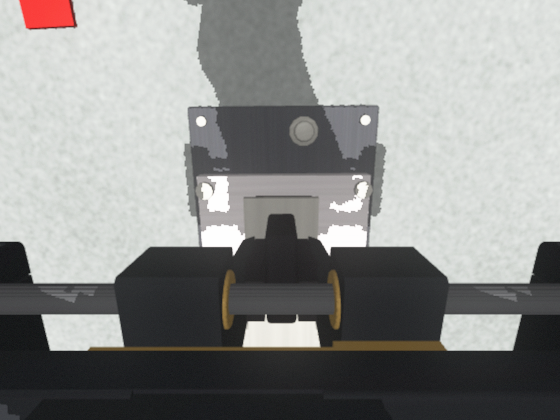

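View pics/s11.png

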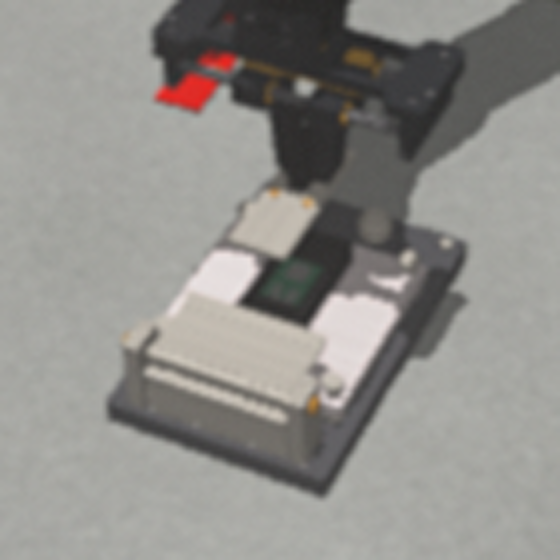

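```bash
python3 -m inch '[[1,[-0.1,0.2,2],-0.2],[1,[-0.1,0.2,4],-0.2],[1,[-0.1,0.2,5.2],-0.2],[1,[-0.1,0.2,5.6],-0.2],[1,[-0.1,0.2,5.6],-0.2],[1,[-0.1,0.2,5.6],-0.2]]' 50
python3 - <<'E'
from h import *
to(.5034,-.0204,.0786,102.2)
im=viewer.snapshot('scene'); save('s12',cv2.resize(im[170:280,200:340],None,fx=5,fy=5,interpolation=cv2.INTER_CUBIC))
E
```

```text
clock: 13.7
tool_pos: [0.504, -0.0191, 0.0852]
eef_rot: [-0.107, 0.994, -0.0, 0.0]
contact_force: [0.3, -0.4, -1.6]
opening: 0.153
t 13.70 p [ 0.504  -0.0191  0.0852] yang 102.29 tilt [ 1.e-03  1.e-04 -1.e+00] F [ 0.3 -0.4 -1.6] op 0.153 q7 1.08 -> shift [ 0.08 -0.11  0.66] turn 0.09
```

View pics/s12.png

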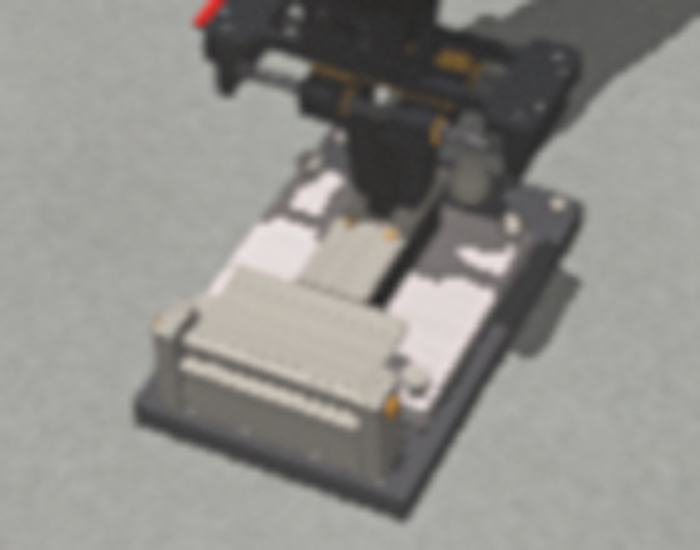

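```bash
python3 -m inch '[[1,[0.08,-0.1,0.4],0],[1,[0.08,-0.1,0.6],0],[1,[0.08,-0.1,0.7],0],[1,[0.08,-0.1,0.7],0],[1,[0.08,-0.1,0.7],0],[1,[0.08,-0.1,0.7],0]]' 50
python3 - <<'E'
from h import *
to(.5307,-.0145,.0782,102.2)
im=viewer.snapshot('scene'); save('s13',cv2.resize(im[170:280,200:340],None,fx=5,fy=5,interpolation=cv2.INTER_CUBIC))
E
```

```text
clock: 14.35
tool_pos: [0.503, -0.0202, 0.078]
eef_rot: [-0.107, 0.994, -0.0, 0.0]
contact_force: [-1.7, -1.5, 3.5]
opening: 0.152
t 14.35 p [ 0.503  -0.0202  0.078 ] yang 102.32 tilt [ 2.e-04 -5.e-04 -1.e+00] F [-1.7 -1.5  3.5] op 0.152 q7 1.08 -> shift [-2.83 -0.04 -0.02] turn 0.12
```

View pics/s13.png

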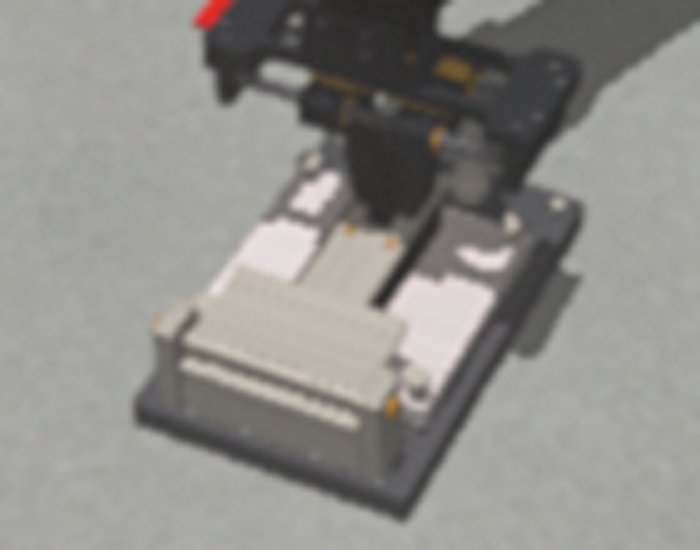

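```bash
python3 -m inch '[[1,[-0.3,0,0],0],[1,[-0.6,0,0],0],[1,[-0.9,0,0],0],[1,[-1.2,0,0],0],[1,[-1.5,0,0],0],[1,[-1.5,0,0],0]]' 50
python3 - <<'E'
from h import *
to(.5307,-.0145,.0782,102.2)
im=viewer.snapshot('scene'); save('s14',cv2.resize(im[170:280,200:340],None,fx=5,fy=5,interpolation=cv2.INTER_CUBIC))
E
```

```text
clock: 15.0
tool_pos: [0.5184, -0.0163, 0.0777]
eef_rot: [-0.108, 0.994, 0.0, 0.001]
contact_force: [-0.8, -0.7, 4.0]
opening: 0.157
t 15.00 p [ 0.5184 -0.0163  0.0777] yang 102.35 tilt [ 1.1e-03  8.0e-04 -1.0e+00] F [-0.8 -0.7  4. ] op 0.157 q7 1.09 -> shift [-1.24 -0.09 -0.05] turn 0.15
```

View pics/s14.png

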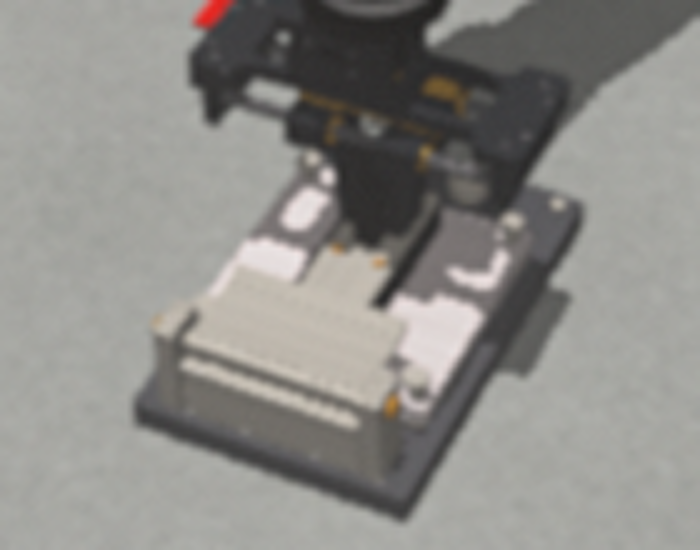

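```bash
python3 -m inch '[[1,[-0.3,-0.05,0],0.1],[1,[-0.6,-0.08,0],0.1],[1,[-0.9,-0.08,0],0.1],[1,[-1.2,-0.08,0],0.1],[1,[-1.25,-0.08,0],0.1],[1,[-1.25,-0.08,0],0.1],[1,[-1.25,-0.08,0],0.1]]' 50
python3 - <<'E'
from h import *
to(.5307,-.0145,.0782,102.2)
P=viewer.camera_params('wrist'); im=viewer.snapshot('wrist'); save('w15',im); np.save('w15P.npy',P,allow_pickle=True)
im=viewer.snapshot('scene'); save('s15',cv2.resize(im[170:280,200:340],None,fx=5,fy=5,interpolation=cv2.INTER_CUBIC))
im=viewer.snapshot('top'); save('t15',cv2.resize(im[150:270,220:360],None,fx=5,fy=5,interpolation=cv2.INTER_CUBIC))
E
```

```text
clock: 15.75
tool_pos: [0.5306, -0.0148, 0.0778]
eef_rot: [-0.107, 0.994, 0.0, 0.001]
contact_force: [-1.3, -0.4, 4.2]
opening: 0.155
t 15.75 p [ 0.5306 -0.0148  0.0778] yang 102.23 tilt [ 1.2e-03  3.0e-04 -1.0e+00] F [-1.3 -0.4  4.2] op 0.155 q7 1.11 -> shift [-0.02  0.02 -0.04] turn 0.03
```

View pics/s15.png

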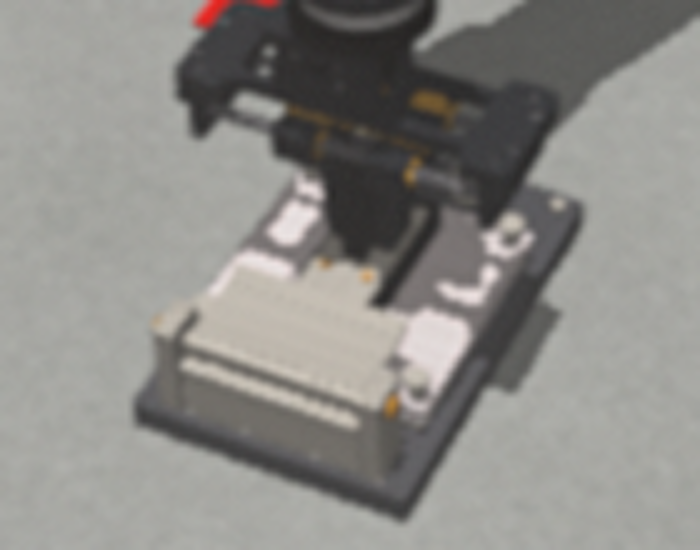

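View pics/w15.png

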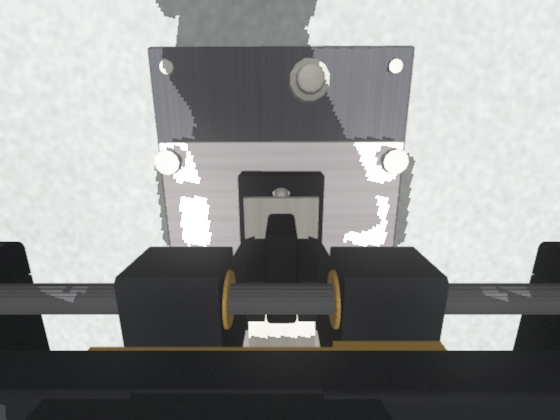

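View pics/t15.png

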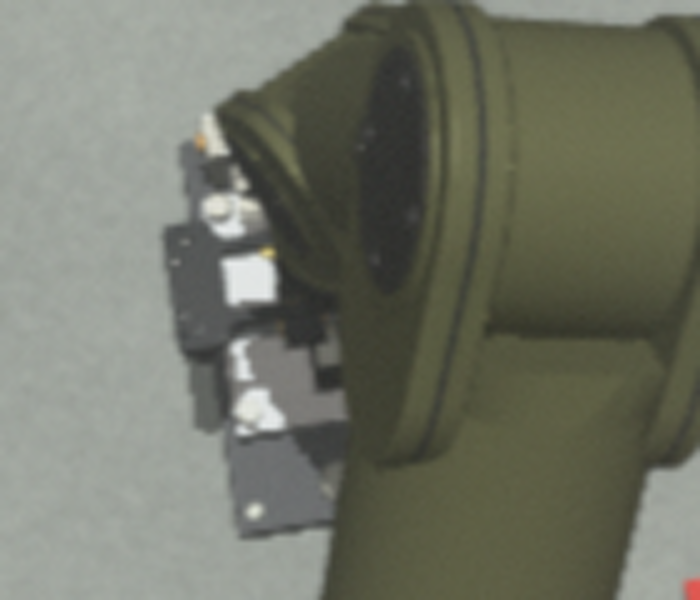

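```bash
python3 - <<'E'
from h import *
P=np.load('w15P.npy',allow_pickle=True).item()
im=cv2.imread('pics/w15.png'); cv2.imwrite('pics/w15c.png',cv2.resize(im[160:215,220:340],None,fx=6,fy=6,interpolation=cv2.INTER_CUBIC))
F=np.array([.537,-.0131]);a=.2128;Rf=np.array([[np.cos(a),np.sin(a)],[-np.sin(a),np.cos(a)]])
for n,uv,z in(('strip rear',(281,197),.0612),('carr rear',(281,172),.0572),('stripL',(244,197),.0612),('stripR',(319,197),.0612),('post',(167,161),.053),('post',(396,160),.053)):
    print(n,(Rf@(ray(P,uv,z)[:2]-F)*1000).round(1))
E
```

```text
strip rear [-37.1  -0.2]
carr rear [-49.7  -0.2]
stripL [-37.1 -19.7]
stripR [-37.   19.9]
post [-55.1 -61.6]
post [-55.5  61.8]
```

View pics/w15c.png

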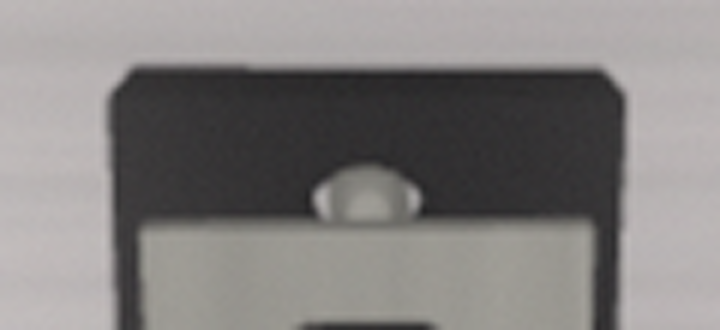

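```bash
python3 -m inch '[[1,[0,0,0.1],0],[1,[0,0,0.2],0],[1,[0,0,0.3],0],[1,[0,0,0.4],0],[1,[0,0,0.45],0],[1,[0,0,0.45],0],[1,[0,0,0.45],0]]' 60
python3 -c "
from h import *
to(.5307,-.0145,.0726,102.2)"
python3 -m inch '[[1,[0,0,0.1],0],[1,[0,0,0.1],0],[1,[0,0,0.1],0]]' 60
python3 -c "
from h import *
to(.5307,-.0145,.0726,102.2)"

```

```text
clock: 16.6
tool_pos: [0.5306, -0.0148, 0.0736]
eef_rot: [-0.107, 0.994, -0.0, 0.001]
contact_force: [-1.9, -0.7, 7.2]
opening: 0.156
t 16.60 p [ 0.5306 -0.0148  0.0736] yang 102.23 tilt [ 1.3e-03  1.0e-04 -1.0e+00] F [-1.9 -0.7  7.2] op 0.156 q7 1.10 -> shift [-0.02  0.03  0.1 ] turn 0.03
clock: 16.9
tool_pos: [0.5306, -0.0148, 0.0726]
eef_rot: [-0.107, 0.994, -0.0, 0.001]
contact_force: [-1.7, -1.1, 7.5]
opening: 0.152
t 16.90 p [ 0.5306 -0.0148  0.0726] yang 102.24 tilt [ 0.0014  0.     -1.    ] F [-1.7 -1.1  7.5] op 0.152 q7 1.10 -> shift [-0.02  0.02  0.  ] turn 0.04
```

```bash
python3 -m inch '[[1,[0,0,0.05],0],[1,[0,0,0.1],0],[1,[0,0,0.1],0],[1,[0,0,0.1],0]]' 60
python3 -c "
from h import *
to(.5307,-.0145,.0726,102.2)"
python3 -m inch '[[1,[0,0,0.05],0],[1,[0,0,0.1],0],[1,[0,0,0.1],0],[1,[0,0,0.1],0]]' 60
python3 -c "
from h import *
to(.5307,-.0145,.0726,102.2)"

```

```text
clock: 17.3
tool_pos: [0.5306, -0.0148, 0.0725]
eef_rot: [-0.107, 0.994, -0.0, 0.001]
contact_force: [-3.7, -2.4, 17.0]
opening: 0.157
t 17.30 p [ 0.5306 -0.0148  0.0725] yang 102.24 tilt [ 2.e-03 -4.e-04 -1.e+00] F [-3.7 -2.4 17. ] op 0.157 q7 1.10 -> shift [-0.01  0.02 -0.01] turn 0.04
clock: 17.7
tool_pos: [0.5306, -0.0148, 0.0725]
eef_rot: [-0.107, 0.994, -0.001, 0.001]
contact_force: [-5.7, -2.0, 25.6]
opening: 0.154
t 17.70 p [ 0.5306 -0.0148  0.0725] yang 102.25 tilt [ 2.5e-03 -8.0e-04 -1.0e+00] F [-5.7 -2.  25.6] op 0.154 q7 1.10 -> shift [-0.02  0.02 -0.01] turn 0.05
```

```bash
python3 - <<'E'
from h import *
P=viewer.camera_params('wrist'); im=viewer.snapshot('wrist'); a=cv2.resize(im[0:300,120:440],None,fx=1.25,fy=1.25)
im=viewer.snapshot('scene'); b=cv2.resize(im[170:290,200:328],(400,375),interpolation=cv2.INTER_CUBIC)
save('end',np.hstack([a,b])); save('endscene',im)
F=np.array([.537,-.0131]);c=.2128;Rf=np.array([[np.cos(c),np.sin(c)],[-np.sin(c),np.cos(c)]])
to(.5307,-.0145,.0725,102.2)
for u in((281,197),):print((Rf@(ray(P,u,.0561)[:2]-F)*1000).round(1))
E
```

```text
t 17.80 p [ 0.5306 -0.0148  0.0725] yang 102.25 tilt [ 2.6e-03 -8.0e-04 -1.0e+00] F [-5.5 -1.9 26.6] op 0.156 q7 1.10 -> shift [-0.02  0.02 -0.  ] turn 0.05
[-37.1  -0.2]
```

View pics/end.png

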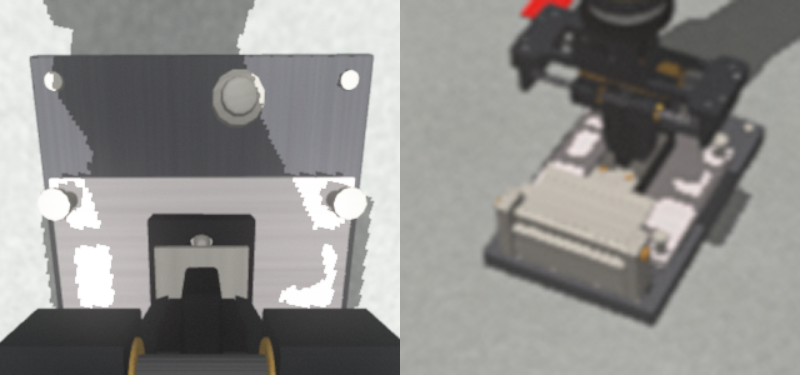

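View pics/endscene.png

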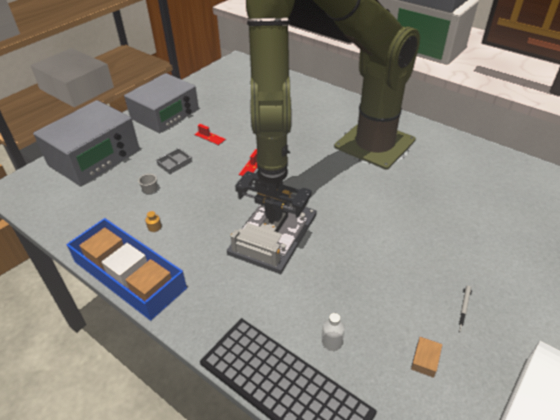

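The final pictures show the carrier seated on its peg (wrist, about (281,190)), the strip flat on it with its front under the level leaf, and the other items where they were. I'm handing it in while it is still pressed.

```bash
python3 -c "
from h import *
r.finish_job(); s=r.get_state(); print(s['clock'],s['contact_force'],s['tool_pos'],s['opening'])"
```

```text
the job is handed in; nothing more can be done
the job is handed in; nothing more can be done
```

I seated the carrier on both pegs and let go of it. I then took the grey strip by its rib, laid it on the carrier and slid it under the leaf. I pressed it down to the bed's stop and handed the job in at about 17.8 s, still gripping and pressing.

**Last checks:**
- **Insertion:** the wrist picture puts the strip's rear edge at fixture x −37.1 mm, so its tip is about 14.9 mm under the leaf edge. I worked the tip out from the rear edge and did not see it directly.
- **Bed on its stop:** the tool came to rest about 6 mm below the height where the strip lay with the bed up. After that the force rose from 7.5 N to 26 N with no further travel.
- **Flatness and grip:** tool tilt was under 0.003 rad and the jaws were still closed on the rib at about 13.7 mm.
- **Leaf:** it looked level in the scene pictures during and after the slide; I did not measure its angle.
- **Other items:** they looked unmoved in the last scene and wrist pictures.

**Disagreements:** the first fixture position, taken from the overview cameras, was 2–3 mm off the wrist-camera fit, so I used the wrist fit. My drawn outline of the bed also sat about 6 mm off along x, so I placed everything by the pegs and guide posts, which agreed with each other to within about 1 pixel.

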